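Stack the next two plates of a multi-plate clutch

ROBOT

A 6-joint arm with a two-finger parallel gripper is mounted at the origin on a cart in front of the work surface, level with it; the furniture and walls round the work are solid. World frame = base frame: x ahead of the robot, y to its left, z up, the work surface at z = 0. Lengths are in m, angles in rad, forces in N, time in s.
With the tool pointing down it reaches from about 0.4 to 0.825 m from the base axis. Payload 7 kg.
Tool frame: the origin (TCP) lies where the fingers leave the gripper's body, on its centre line; the fingertips stand 66 mm ahead of it and the grasp point (between the pads) lies 47 mm ahead of it (bot.tips_ahead is the z of the fingertips in the tool frame, in m); z points along the fingers, y is the line along which they close (so a half turn about z gives the same grasp; the last joint's range is limited). The gripper opens to 88 mm and grips with 3 to 60 N. Pads are 19 mm wide; open, the fingers measure 130 mm over their backs; the gripper's body (78 mm by 193 mm) begins 47 mm behind the grasp point.
Start: joints at [1.542, 0.359, 0.012, 0, -1.224, -0.288], TCP at [0.21, 0.641, 0.292] pointing down, gripper open.
Joint ranges: [-3.07, 3.07], [-1.43, 2.12], [-1.02, 1.25], [-3.03, 1.67], [-3.05, -0], [-3.03, 3.03]. Speed limits (rad/s): [2.39, 2.39, 3.01, 3.14, 3.14, 3.14].

INTERFACE

Orientations are given as a 3x3 rotation matrix whose columns are the frame's x, y, z axes.
In Python, from rig import bot gives the robot as it stands.
- The arm moves only by the tool apply_moves, never from a script. Its argument "increments" is a list of rows, each an object of numbers: "dx", "dy", "dz": the shift along the tool's x, y, z in units of 30 mm (1.0 is 30 mm); "rx", "ry", "rz": the turn, a rotation vector about the tool's x, y, z in units of 5 degrees (1.0 is 5 degrees); "hand": the opening, from 0 (shut) to 1 (fully open). A call has 1 to 20 rows; each row is the pose to reach, as a shift and turn from the pose commanded when the call began, along the tool's axes at that moment; what a row does not reach only later rows make up. A row lasts 1/12 s, in which the tool goes at most 41.7 mm and 7.16 degrees, less where a joint would pass 70% of its speed; a pose out of reach is approached as far as the arm can. A call with a gripper value outside its range is refused whole. The fingers move at their own pace and stop on an object; "force" is the grip in N (left out, the last holds). Time passes only in rows, so rows that repeat a pose let the fingers close. It gives the time, the measured TCP pose, the force, the opening and the grip force at its end, in the units of the state.
- bot.get_obs(): the state, without advancing time (a new reading comes with each control period).
- bot.read_camera(name): name is "scene" or "top"; returns the picture (420x560x3 uint8, red, green, blue); there is no depth.
- bot.camera_params(name): a dict with "fx", "fy", "cx", "cy" (pixels), "T" (4x4, takes a point from camera to world coordinates). Camera axes: x right, y up, looking along -z (the intrinsics and any distortion apply to the point x, -y, -z); pixel columns grow to the right and rows downward; lengths in m; the calibration is good to about 2 mm. A picture is of the moment at which its call begins. camera_params takes no time and is no camera call.
- bot.job_done(): hands the job in; it is judged then, once.
The state is a dict: "t": time; "qpos": joint angles; "joint_vel": joint speeds; "joint_efforts": joint torques, N m; "tool_pos": TCP position; "eef_rot": TCP orientation; "wrist_force": force on the tool from outside, world axes, zero at the start; "ft_torque": the same for the moment, N m; "finger_gap": opening from 0.0 (shut) to 1.0 (fully open); "grasp_force": force on a finger pad.
Only numpy, scipy, OpenCV 4.12 (cv2) and the standard library are available. Lean on these libraries where they do the work, as an engineer would, in place of code of your own. Each camera call takes 0.05 s, during which the arm holds its last target. There are 200 camera calls.

TASK

The multi-plate clutch on the bench has its first friction disc on already: carry on the stack. Slide the separator plate (the one with outer lugs) down between the legs of the drum until it lies flat on the first disc, then put the friction disc (the one with inner teeth) on top of it, feeling for the splines of the hub with a light touch so that its teeth slip in and it goes fully home. Never force a plate, let go of both, and leave the other tools on the bench where they are.

Things in the scene. Friction and masses are not known exactly. Their poses are not given: they have to be found in the camera images.
- clutch: Fixed multi-plate clutch, axis upright. Origin: on its axis at bench level; z up, x and y point through the middles of two of the four slots between the drum's legs (90 degree symmetric). Square build plate 112 wide, 10 high; round drum floor, radius 46, top at z = 20; four legs at 45, 135, 225, 315 degrees rise from it.
- leg_tops (a point): Point on the clutch's axis level with the tops of the drum's legs, z = 46 mm; axes as the clutch's. The legs stand between radius 33 and 41 mm, tops bevelled by 3 mm. The four slots between them are 39 mm wide, parallel-sided and open outwards down to the drum floor.
- spline_top (a point): Point on the clutch's axis at the square upper ends of the hub's splines, z = 52 mm; its axes are the clutch's, NOT the hub's. 6 straight splines, 7 mm wide, radius 14 to 18; above, a plain shaft end of radius 13.8 up to z = 64, coned to radius 8 at z = 72. The hub turns, but stiffly (0.3 N m). Where its splines stand is not measured and differs each time: find it by feel or sight.
- stack_top (a point): Point on the clutch's axis at the top face of the first friction disc, which is on the hub already (radius 31, turns with the hub), z = 26 mm. The separator plate's underside belongs here; the friction disc's underside 5 mm higher, at z = 31 mm.
- separator_plate: Loose bare steel plate, 5 mm thick, 0.12 kg, flat on the bench. Origin: centre of its underside, z up. Round bore, radius 21 (clears the hub). Four flat-ended lugs along +x, -x, +y, -y, each 37 mm wide, ends 33 mm from the centre (grip across 66 mm); relieved to radius 31.5 between them. The lugs fit the drum's slots with 1 mm to spare each side.
- friction_disc: Friction disc, steel centre, dark grooved facings, 6 mm thick, 0.09 kg, flat on the bench. Origin: centre of its underside. Radius 31 (grip across 62 mm); passes inside the legs, fingers down two opposite slots. 6 inner teeth, 7 mm wide, radius 19.5 in to 15, one on its +x axis; they fit the splines with 0.9 mm (3.8 degrees) to spare each way and pass the shaft end at any angle.
- caliper: Loose sliding caliper, 76 x 254 x 11 mm, lying in front of the clutch; origin near its middle. Leave alone.
- ratchet: Loose socket ratchet, 33 x 196 x 24 mm, behind to the right; origin near its middle. Leave alone.
- white_cup: Loose white plastic cup, 70 mm wide, 88 mm tall, behind to the left; origin under its centre. Leave alone.
- marker: Loose black marker, 17 x 132 x 17 mm, just behind the clutch; origin under its middle. Leave alone.
Mind the look-alikes: they are no part of the job. What is shaped like the separator_plate but green is not meant. Leave any turquoise look-alike of the friction_disc alone.

How it is judged:
By the outcome, as a careful person would: the job done as asked, in the order asked, and still so for the second after the job is handed in, with the robot touching nothing.
It also fails if it takes over 64 s, if anything falls off the work surface, if the arm or the gripper's body presses on something with over 40 N, if the wrist force passes 120 N, or if a joint passes its speed limit or range.

## Working session

There is one attempt and no reset: what is moved stays moved. The work goes in short steps, Python scripts to look and compute and a tool call to move; the robot and the scene stay as the last step left them, time stands still between calls to the robot, and variables do not carry over. Pictures are saved under pics/ and viewed, at most 10 in all, crops included, and the job is handed in when it is done.

Besides the shell and the picture viewer there is one more tool, called after "Call:" by a JSON object that holds its "method" and its "body". apply_moves: Moves the arm, as the interface text tells. Its arguments: {"type":"object","properties":{"increments":{"type":"array"},"force":{"type":"number"}},"required":["increments"]}

```bash
ls; mkdir -p pics; python3 - <<'E'
from rig import bot
import cv2, numpy as np
for n in("scene","top"):
    im=bot.read_camera(n); cv2.imwrite(f"pics/{n}0.png",cv2.cvtColor(im,cv2.COLOR_RGB2BGR))
    p=bot.camera_params(n); print(n,{k:(np.round(v,4).tolist()) if not isinstance(v,str) else v for k,v in p.items()})
o=bot.get_obs(); print(o); print(bot.tips_ahead)
E
```

```text
pics
scene {'fx': 435.3684, 'fy': 435.3684, 'cx': 279.7915, 'cy': 210.9278, 'T': [[0.8824, 0.3152, -0.3494, 0.2276], [-0.4702, 0.5634, -0.6793, -0.6046], [-0.0172, 0.7637, 0.6453, 0.6355], [0.0, 0.0, 0.0, 1.0]]}
top {'fx': 477.7964, 'fy': 477.7964, 'cx': 282.278, 'cy': 205.2408, 'T': [[0.0038, 0.9994, -0.0349, 0.4799], [-0.9996, 0.0048, 0.0287, 0.0199], [0.0288, 0.0347, 0.999, 1.0404], [0.0, 0.0, 0.0, 1.0]]}
{'t': 0.1, 'qpos': array([ 1.54216819e+00,  3.59364392e-01,  1.11267157e-02, -3.15413590e-04,
       -1.22413166e+00, -2.88090183e-01]), 'joint_vel': array([ 0.00050733, -0.00120333,  0.00194661,  0.00110062,  0.00016288,
       -0.00122024]), 'joint_efforts': array([-1.43885976e-03, -5.84162807e+01,  2.93747270e+01,  7.01555640e+00,
        1.01020015e-02, -5.58214424e-05]), 'tool_pos': array([0.21014379, 0.6410783 , 0.29127296]), 'eef_rot': array([[ 9.50229184e-01, -3.11551572e-01, -3.41554034e-04],
       [-3.11551716e-01, -9.50227911e-01, -1.56385283e-03],
       [ 1.62666631e-04,  1.59243034e-03, -9.99998719e-01]]), 'wrist_force': array([-0.09576001, -0.10911253, -0.28207188]), 'ft_torque': array([0.0220232 , 0.02422969, 0.0325909 ]), 'grasp_force': 0.0, 'finger_gap': 0.9974332606549867}
0.0656
```

View pics/scene0.png

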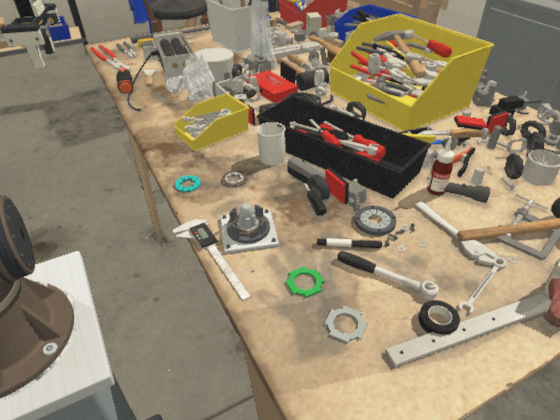

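View pics/top0.png

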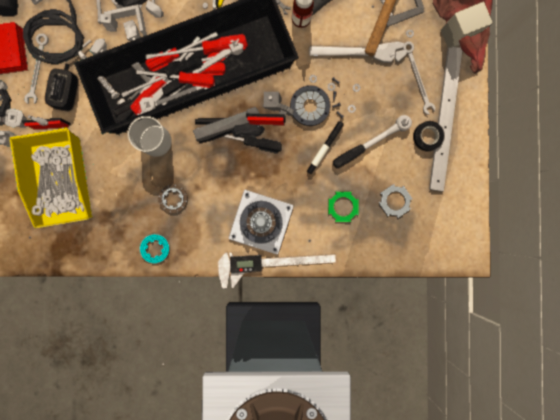

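The scene view shows the steel separator at (346,324), the real disc at (234,179) and the clutch at (248,225). In the top view they are at (396,201), (173,200) and (262,221). The green plate and the turquoise disc are decoys. Next I'll zoom in on the real ones.

```bash
python3 - <<'E'
import cv2,numpy as np
t=cv2.imread("pics/top0.png");s=cv2.imread("pics/scene0.png")
def c(im,u,v,h): return cv2.resize(im[v-h:v+h,u-h:u+h],(266,266),interpolation=cv2.INTER_CUBIC)
m=np.vstack([np.hstack([c(t,396,201,22),c(t,173,200,22),c(t,262,221,36)]),np.hstack([c(s,346,324,30),c(s,234,179,22),c(s,248,225,34)])])
cv2.imwrite("pics/mos.png",m)
E
```

```text
(no output)
```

View pics/mos.png

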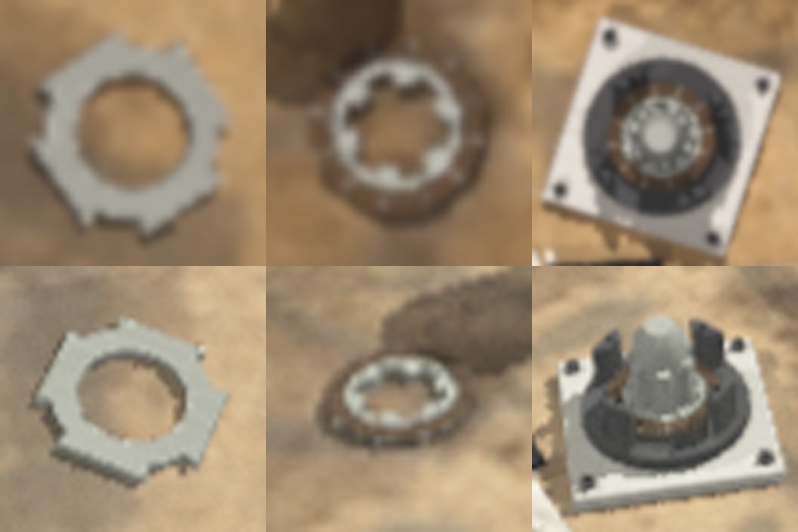

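The top row shows the top view, the bottom row the scene view. The separator's lugs, the disc's six bright teeth and the square build plate with its dark drum are all clear enough to fit. I'll fit projected models to silhouette masks in both views.

```bash
cat > fit.py <<'E'
from rig import bot
import cv2,numpy as np
from scipy.optimize import minimize
U=4
P={n:bot.camera_params(n) for n in("top","scene")}
def proj(n,X):
    p=P[n];T=p["T"];c=(np.asarray(X)-T[:3,3])@T[:3,:3]
    return np.c_[p["fx"]*c[:,0]/-c[:,2]+p["cx"],p["fy"]*-c[:,1]/-c[:,2]+p["cy"]]
def ray(n,u,v):
    p=P[n];d=p["T"][:3,:3]@np.array([(u-p["cx"])/p["fx"],-(v-p["cy"])/p["fy"],-1]);return p["T"][:3,3],d
def atz(n,u,v,z):
    o,d=ray(n,u,v);return o+d*(z-o[2])/d[2]
def circ(r,n=72):
    a=np.arange(n)*2*np.pi/n;return np.c_[r*np.cos(a),r*np.sin(a)]
def render(n,slices,pose,roi):
    x,y,yaw,z=pose;u0,v0,u1,v1=roi
    R=np.array([[np.cos(yaw),-np.sin(yaw)],[np.sin(yaw),np.cos(yaw)]])
    m=np.zeros(((v1-v0)*U,(u1-u0)*U),np.uint8)
    for outer,hole,h in slices:
        t=np.zeros_like(m)
        for q,val in((outer,1),(hole,0)):
            if q is None: continue
            w=proj(n,np.c_[q@R.T*1e-3+[x,y],np.full(len(q),z+h*1e-3)])
            cv2.fillPoly(t,[np.round(((w-[u0,v0]+.5)*U-.5)*16).astype(np.int32)],val,shift=4)
        m|=t
    return cv2.resize(m.astype(np.float32),(u1-u0,v1-v0),interpolation=cv2.INTER_AREA)
def img(n,k=4): return np.mean([bot.read_camera(n).astype(np.float32) for _ in range(k)],0)
def soft(f,roi):
    u0,v0,u1,v1=roi;f=f[v0:v1,u0:u1]
    th,_=cv2.threshold(cv2.normalize(f,None,0,255,cv2.NORM_MINMAX).astype(np.uint8),0,255,cv2.THRESH_OTSU)
    th=th/255*(f.max()-f.min())+f.min()
    lo,hi=f[f<th].mean(),f[f>=th].mean();return np.clip((f-lo)/(hi-lo),0,1)
def gray(im): return -(im.max(2)-im.min(2))/(im.max(2)+30)
def sep():
    a=np.linspace(0,2*np.pi,721);c,s=np.abs(np.cos(a)),np.abs(np.sin(a))
    big,small=np.maximum(c,s),np.minimum(c,s)
    lug=33/big; r=np.where(lug*small<=18.5,lug,31.5)
    o=np.c_[r*np.cos(a),r*np.sin(a)];return [(o,circ(21),h) for h in(0,2.5,5)]
def disc(ro):
    a=np.linspace(0,2*np.pi,721);d=(a+np.pi/6)%(np.pi/3)-np.pi/6
    r=np.where(np.abs(17*np.sin(d))<3.5,15,19.5)
    return [(circ(ro),np.c_[r*np.cos(a),r*np.sin(a)],6)]
def clutch():
    q=np.array([[1,1],[-1,1],[-1,-1],[1,-1]])*56.
    L=[(q,None,h) for h in(0,5,10)]+[(circ(46),None,h) for h in(10,15,20)]
    for k in range(4):
        a=np.deg2rad(45+90*k+np.linspace(-16,16,9));c=np.c_[np.cos(a),np.sin(a)]
        leg=np.r_[33*c,41*c[::-1]];L+=[(leg,None,h) for h in range(20,45,4)]
    return L+[(circ(13.8),None,h) for h in range(20,65,4)]+[(circ(r),None,h) for r,h in((11,68),(8,72))]
def fit(tgt,slf,starts,names=("top","scene"),zfree=True):
    # p: x,y(mm/10),yaw*? ,z
    best=None
    def cost(p):
        pose=(p[0]/100,p[1]/100,p[2]/10,p[3]/100 if zfree else 0)
        return sum(((render(n,slf,pose,tgt[n][1])-tgt[n][0])**2).mean() for n in names)
    for s in starts:
        p0=np.array([s[0]*100,s[1]*100,s[2]*10,0.])
        S=np.vstack([p0]+[p0+d for d in np.diag([.5,.5,1,.5])])
        r=minimize(cost,p0,method="Nelder-Mead",options=dict(initial_simplex=S,maxiter=300,xatol=.005,fatol=1e-6))
        if best is None or r.fun<best.fun:best=r
    p=best.x;return np.array([p[0]*10,p[1]*10,np.rad2deg(p[2]/10),p[3]*10]),best.fun
E
cat > run1.py <<'E'
from fit import *
I={n:img(n) for n in P}
np.savez("im0.npz",**I)
def box(u,v,h):return(u-h,v-h,u+h,v+h)
res={}
def go(name,sl,feat,c,h,per,zt):
    tg={n:(soft(feat(I[n]),box(*c[n],h[n])),box(*c[n],h[n])) for n in P}
    x,y,_=atz("top",*c["top"],zt)
    for nm in(("top","scene"),("top",),("scene",)):
        r,f=fit(tg,sl,[(x,y,np.deg2rad(k*per/3)) for k in range(3)],nm,zfree=len(nm)==2)
        print(name,nm,np.round(r,2),"yaw mod",round(r[2]%per,2),round(f,5))
        if len(nm)==2: res[name]=(r,tg,sl)
go("sep",sep(),gray,dict(top=(396,201),scene=(346,324)),dict(top=22,scene=28),90,.005)
lum=lambda im:im.min(2)
go("disc",disc(23),lum,dict(top=(173,200),scene=(234,179)),dict(top=16,scene=15),60,.006)
go("clutch",clutch(),gray,dict(top=(262,221),scene=(248,225)),dict(top=36,scene=34),90,.01)
rows=[]
for n in P:
    row=[]
    for k,(r,tg,sl) in res.items():
        m=render(n,sl,(r[0]/1e3,r[1]/1e3,np.deg2rad(r[2]),r[3]/1e3),tg[n][1])
        u0,v0,u1,v1=tg[n][1];a=cv2.resize(I[n][v0:v1,u0:u1].astype(np.uint8)[...,::-1],(266,266),interpolation=cv2.INTER_CUBIC)
        mm=cv2.resize(m,(266,266),interpolation=cv2.INTER_CUBIC)>.5
        cs,_=cv2.findContours(mm.astype(np.uint8),cv2.RETR_LIST,cv2.CHAIN_APPROX_NONE)
        row.append(cv2.drawContours(np.ascontiguousarray(a),cs,-1,(0,0,255),1))
    rows.append(np.hstack(row))
cv2.imwrite("pics/ov.png",np.vstack(rows))
E
python3 run1.py
```

```text
sep ('top', 'scene') [ 5.2741e+02 -2.5746e+02  3.4650e+01 -3.1000e-01] yaw mod 34.65 0.03915
sep ('top',) [ 527.35 -257.3    34.84    0.93] yaw mod 34.84 0.01952
sep ('scene',) [ 527.37 -257.57   34.39    1.97] yaw mod 34.39 0.01933
disc ('top', 'scene') [ 5.3008e+02  2.2767e+02 -9.2100e+00 -4.1000e-01] yaw mod 50.79 0.3686
disc ('top',) [530.03 227.62  -9.68   4.61] yaw mod 50.32 0.03339
disc ('scene',) [529.79 227.22  45.05  -3.23] yaw mod 45.05 0.33462
clutch ('top', 'scene') [ 4.8033e+02  3.7170e+01  7.2480e+01 -1.4000e-01] yaw mod 72.48 0.0611
clutch ('top',) [480.6   36.89  72.46 -41.35] yaw mod 72.46 0.02569
clutch ('scene',) [479.97  37.27  72.6  -20.98] yaw mod 72.6 0.03485
```

View pics/ov.png

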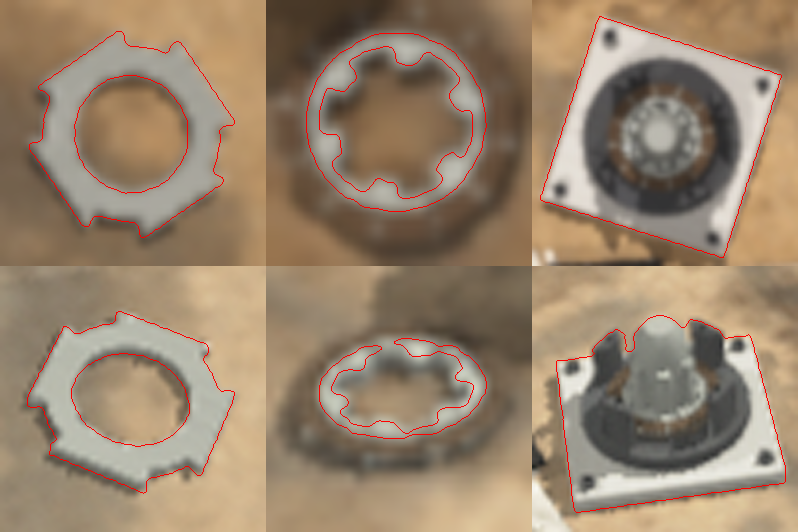

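The overlays match closely in both views and the fitted heights come out at 0, so the poses are good. Now I'll estimate the hub's spline phase from the images and the cup's position.

```bash
python3 - <<'E'
from fit import *
I=np.load("im0.npz")
C=np.array([.4803,.0372]);a=np.deg2rad(np.arange(0,360,1))
for n in("top","scene"):
    f=I[n].mean(2).astype(np.float32)
    for z in(.052,.046):
      for r in(14.8,16,17,18,19):
        w=proj(n,np.c_[C[0]+r/1e3*np.cos(a),C[1]+r/1e3*np.sin(a),np.full(360,z)]).astype(np.float32)
        v=cv2.remap(f,w[:,0].reshape(1,-1),w[:,1].reshape(1,-1),cv2.INTER_CUBIC)[0]
        F=np.fft.fft(v)/360
        print(n,z,r,"amp6 %.1f phase(bright at) %.1f"%(2*abs(F[6]),np.rad2deg(-np.angle(F[6]))/6%60),"amps",np.round(2*abs(F[1:13]),1))
print("cup",atz("top",146,133,.088),"cup base scene",atz("scene",271,157,0),"marker",atz("top",325,148,.01),"ratchet",atz("top",372,142,.01))
T=cv2.resize(I["top"][221-16:221+16,262-16:262+16].astype(np.uint8)[...,::-1],(560,560),interpolation=cv2.INTER_CUBIC)
cv2.imwrite("pics/hub.png",T)
E
```

```text
top 0.052 14.8 amp6 9.0 phase(bright at) 9.0 amps [24.3  3.1  2.8  3.2  5.6  9.   3.1  5.6  1.4  1.9  3.2  7.9]
top 0.052 16 amp6 5.7 phase(bright at) 11.2 amps [20.8  8.2  2.9  2.8  8.5  5.7  3.3  7.2  1.9  1.4  2.8 10.6]
top 0.052 17 amp6 1.4 phase(bright at) 27.3 amps [17.1 12.6  3.8  2.2 10.3  1.4  4.5  8.7  3.3  0.6  1.  10.6]
top 0.052 18 amp6 5.6 phase(bright at) 39.2 amps [15.3 15.6  6.   5.   9.3  5.6  6.5 10.1  2.9  0.6  2.7  8.7]
top 0.052 19 amp6 7.3 phase(bright at) 42.2 amps [15.7 15.8  7.5  8.4  5.6  7.3  8.5 10.3  1.5  1.2  3.8  6.4]
top 0.046 14.8 amp6 9.1 phase(bright at) 8.8 amps [24.3  2.7  2.6  3.3  5.7  9.1  3.1  5.6  1.6  2.   2.8  7.7]
top 0.046 16 amp6 6.0 phase(bright at) 10.8 amps [21.   7.8  2.7  3.3  8.1  6.   3.3  7.2  1.6  1.5  2.5 10.8]
top 0.046 17 amp6 1.3 phase(bright at) 24.7 amps [17.4 12.2  3.3  2.2  9.7  1.3  4.4  8.6  3.   0.5  1.1 11. ]
top 0.046 18 amp6 5.7 phase(bright at) 38.9 amps [15.4 15.2  5.5  4.6  9.1  5.7  6.2 10.   3.   0.3  2.7  9.1]
top 0.046 19 amp6 7.7 phase(bright at) 41.7 amps [15.7 16.   7.3  8.2  5.8  7.7  8.  10.4  1.8  0.9
[... 628 characters left out ...]
6 amps [17.3  6.6  3.3  8.7  7.6  5.2  5.   0.4  1.9  1.7  0.7  0.4]
scene 0.046 16 amp6 3.7 phase(bright at) 27.9 amps [16.9  4.3  2.1  3.7  7.3  3.7  4.2  0.8  1.7  1.5  0.6  0.5]
scene 0.046 17 amp6 4.4 phase(bright at) 18.3 amps [15.7  7.6  3.7  4.2  7.1  4.4  2.1  1.   2.7  2.3  1.2  0.7]
scene 0.046 18 amp6 7.5 phase(bright at) 14.4 amps [14.7 15.1  6.4 10.2  5.9  7.5  1.2  1.   3.6  2.9  1.9  0.6]
scene 0.046 19 amp6 8.9 phase(bright at) 13.7 amps [15.  19.9  9.3 15.6  4.4  8.9  3.6  2.2  4.2  3.7  1.9  0.5]
cup [0.65564922 0.26432647 0.088     ] cup base scene [0.65556045 0.27126122 0.        ] marker [ 0.64081017 -0.10209093  0.01      ] ratchet [ 0.65480974 -0.20487443  0.01      ]
```

View pics/hub.png

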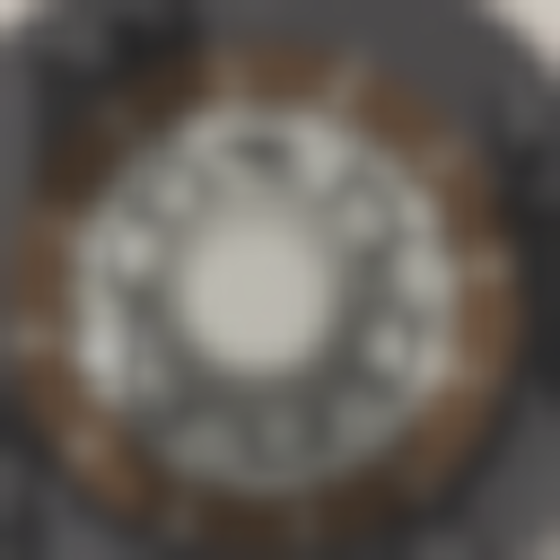

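The views agree. The splines stand at about 9.5° mod 60, so the disc's teeth must go to about 40°, and they are now at 50.5°. The cup is at about (0.656, 0.266). I'll add a helper for move increments and go to the separator.

```bash
cat > to.py <<'E'
import sys,numpy as np
from rig import bot
from scipy.spatial.transform import Rotation as Ro
o=bot.get_obs();R=o["eef_rot"];p=o["tool_pos"]
h=np.degrees(np.arctan2(R[1,1],R[0,1]))
print("t %.2f pos"%o["t"],np.round(p*1e3,2),"heading %.2f"%h,"F",np.round(o["wrist_force"],2),"M",np.round(o["ft_torque"],3),"q",np.round(o["qpos"],2),"gap mm",round(o["finger_gap"]*88,2),"grip",round(float(o["grasp_force"]),1))
def to(x,y,ztip,H):
    a=np.radians(H);Y=np.array([np.cos(a),np.sin(a),0]);Z=np.array([0,0,-1.]);Rt=np.c_[np.cross(Y,Z),Y,Z]
    d=R.T@(np.array([x,y,ztip+65.6])/1e3-p);r=Ro.from_matrix(R.T@Rt).as_rotvec()
    print("->",(x,y,ztip,H),"d",np.round(d/.03,3),"r",np.round(np.degrees(r)/5,3))
v=[float(s) for s in sys.argv[1:]]
for i in range(0,len(v),4): to(*v[i:i+4])
E
python3 to.py 527.4 -257.5 100 -235.35
```

```text
t 0.50 pos [210.3  641.36 292.14] heading -108.15 F [-0.41  0.83  0.23] M [ 0.036 -0.005  0.005] q [ 1.54  0.36  0.01 -0.   -1.22 -0.29] gap mm 88.06 grip 0.0
-> (527.4, -257.5, 100.0, -235.35) d [19.38  25.177  4.219] r [ 1.0000e-03 -1.0000e-03  2.5439e+01]
```

Call:
{"method": "apply_moves", "body": {"increments": [{"dx":9.7,"dy":12.6,"dz":0,"rz":12.7,"hand":1},{"dx":9.7,"dy":12.6,"dz":0,"rz":12.7},{"dx":9.7,"dy":12.6,"dz":0,"rz":12.7},{"dx":9.7,"dy":12.6,"dz":0,"rz":12.7},{"dx":9.7,"dy":12.6,"dz":0,"rz":12.7},{"dx":9.7,"dy":12.6,"dz":0,"rz":12.7},{"dx":9.7,"dy":12.6,"dz":0,"rz":12.7},{"dx":9.7,"dy":12.6,"dz":0,"rz":12.7},{"dx":9.7,"dy":12.6,"dz":0,"rz":12.7},{"dx":9.7,"dy":12.6,"dz":0,"rz":12.7},{"dx":19.38,"dy":25.18,"dz":0,"rz":25.44},{"dx":19.38,"dy":25.18,"dz":0,"rz":25.44},{"dx":19.38,"dy":25.18,"dz":0,"rz":25.44},{"dx":19.38,"dy":25.18,"dz":0,"rz":25.44},{"dx":19.38,"dy":25.18,"dz":0,"rz":25.44},{"dx":19.38,"dy":25.18,"dz":0,"rz":25.44},{"dx":19.38,"dy":25.18,"dz":0,"rz":25.44},{"dx":19.38,"dy":25.18,"dz":0,"rz":25.44},{"dx":19.38,"dy":25.18,"dz":0,"rz":25.44},{"dx":19.38,"dy":25.18,"dz":0,"rz":25.44}]}}

```text
schema error: expected keys dx, dy, dz, rx, ry, rz, hand
```

```bash
python3 to.py 527.4 -257.5 80 -235.35
```

```text
t 0.50 pos [210.3  641.36 292.14] heading -108.15 F [-0.41  0.83  0.23] M [ 0.036 -0.005  0.005] q [ 1.54  0.36  0.01 -0.   -1.22 -0.29] gap mm 88.06 grip 0.0
-> (527.4, -257.5, 80.0, -235.35) d [19.38  25.177  4.885] r [ 1.0000e-03 -1.0000e-03  2.5439e+01]
```

Call:
{"method": "apply_moves", "body": {"increments": [{"dx":19.38,"dy":25.18,"dz":0,"rx":0,"ry":0,"rz":25.44,"hand":1},{"dx":19.38,"dy":25.18,"dz":0,"rx":0,"ry":0,"rz":25.44,"hand":1},{"dx":19.38,"dy":25.18,"dz":0,"rx":0,"ry":0,"rz":25.44,"hand":1},{"dx":19.38,"dy":25.18,"dz":0,"rx":0,"ry":0,"rz":25.44,"hand":1},{"dx":19.38,"dy":25.18,"dz":0,"rx":0,"ry":0,"rz":25.44,"hand":1},{"dx":19.38,"dy":25.18,"dz":0,"rx":0,"ry":0,"rz":25.44,"hand":1},{"dx":19.38,"dy":25.18,"dz":0,"rx":0,"ry":0,"rz":25.44,"hand":1},{"dx":19.38,"dy":25.18,"dz":0,"rx":0,"ry":0,"rz":25.44,"hand":1},{"dx":19.38,"dy":25.18,"dz":0,"rx":0,"ry":0,"rz":25.44,"hand":1},{"dx":19.38,"dy":25.18,"dz":0,"rx":0,"ry":0,"rz":25.44,"hand":1},{"dx":19.38,"dy":25.18,"dz":0,"rx":0,"ry":0,"rz":25.44,"hand":1},{"dx":19.38,"dy":25.18,"dz":0,"rx":0,"ry":0,"rz":25.44,"hand":1},{"dx":19.38,"dy":25.18,"dz":0,"rx":0,"ry":0,"rz":25.44,"hand":1},{"dx":19.38,"dy":25.18,"dz":0,"rx":0,"ry":0,"rz":25.44,"hand":1},{"dx":19.38,"dy":25.18,"dz":0,"rx":0,"ry":0,"rz":25.44,"hand":1},{"dx":19.38,"dy":25.18,"dz":0,"rx":0,"ry":0,"rz":25.44,"hand":1},{"dx":19.38,"dy":25.18,"dz":0,"rx":0,"ry":0,"rz":25.44,"hand":1},{"dx":19.38,"dy":25.18,"dz":0,"rx":0,"ry":0,"rz":25.44,"hand":1}]}}

```text
t: 2.0
tool_pos: [0.46, -0.0681, 0.2928]
eef_rot: [[-0.826, -0.563, 0.002], [-0.563, 0.826, 0.0], [-0.001, -0.001, -1.0]]
wrist_force: [0.3, 0.4, 0.8]
finger_gap: 1.001
grasp_force: 0.0
```

```bash
python3 to.py 527.4 -257.5 60 -235.35
```

```text
t 2.00 pos [460.03 -68.07 292.77] heading 124.28 F [0.28 0.43 0.79] M [ 0.265 -0.248 -0.021] q [ 0.28  0.   -0.43  0.   -1.13 -1.25] gap mm 88.06 grip 0.0
-> (527.4, -257.5, 60.0, -235.35) d [ 1.71  -6.479  5.573] r [-0.006  0.017 -0.073]
```

Call:
{"method": "apply_moves", "body": {"increments": [{"dx":1.7,"dy":-6.45,"dz":3.0,"rx":0,"ry":0,"rz":0,"hand":1},{"dx":1.7,"dy":-6.45,"dz":3.0,"rx":0,"ry":0,"rz":0,"hand":1},{"dx":1.7,"dy":-6.45,"dz":3.0,"rx":0,"ry":0,"rz":0,"hand":1},{"dx":1.7,"dy":-6.45,"dz":5.5,"rx":0,"ry":0,"rz":0,"hand":1},{"dx":1.7,"dy":-6.45,"dz":5.5,"rx":0,"ry":0,"rz":0,"hand":1},{"dx":1.7,"dy":-6.45,"dz":5.5,"rx":0,"ry":0,"rz":0,"hand":1},{"dx":1.7,"dy":-6.45,"dz":5.5,"rx":0,"ry":0,"rz":0,"hand":1},{"dx":1.7,"dy":-6.45,"dz":5.5,"rx":0,"ry":0,"rz":0,"hand":1},{"dx":1.7,"dy":-6.45,"dz":5.5,"rx":0,"ry":0,"rz":0,"hand":1},{"dx":1.7,"dy":-6.45,"dz":5.5,"rx":0,"ry":0,"rz":0,"hand":1}]}}

```text
t: 2.83
tool_pos: [0.5283, -0.2538, 0.1282]
eef_rot: [[-0.823, -0.569, 0.001], [-0.569, 0.823, -0.0], [-0.001, -0.001, -1.0]]
wrist_force: [-0.1, 0.1, 0.6]
finger_gap: 1.004
grasp_force: 0.0
```

```bash
python3 to.py 527.4 -257.5 1.5 -235.35
```

```text
t 2.83 pos [ 528.33 -253.85  128.2 ] heading 124.66 F [-0.14  0.06  0.63] M [ 0.095 -0.137 -0.002] q [-0.11  0.37 -0.39  0.   -0.81 -0.85] gap mm 88.31 grip 0.0
-> (527.4, -257.5, 1.5, -235.35) d [ 0.096 -0.081  2.037] r [-0.011  0.009  0.003]
```

Call:
{"method": "apply_moves", "body": {"increments": [{"dx":0.1,"dy":-0.08,"dz":1.0,"rx":0,"ry":0,"rz":0,"hand":1},{"dx":0.1,"dy":-0.08,"dz":1.4,"rx":0,"ry":0,"rz":0,"hand":1},{"dx":0.1,"dy":-0.08,"dz":1.7,"rx":0,"ry":0,"rz":0,"hand":1},{"dx":0.1,"dy":-0.08,"dz":1.7,"rx":0,"ry":0,"rz":0,"hand":1},{"dx":0.1,"dy":-0.08,"dz":1.7,"rx":0,"ry":0,"rz":0,"hand":1},{"dx":0.1,"dy":-0.08,"dz":1.7,"rx":0,"ry":0,"rz":0,"hand":1}]}}

```text
t: 3.33
tool_pos: [0.5278, -0.2575, 0.0778]
eef_rot: [[-0.822, -0.569, 0.002], [-0.569, 0.822, -0.001], [-0.002, -0.002, -1.0]]
wrist_force: [0.1, 0.5, -0.7]
finger_gap: 1.002
grasp_force: 0.0
```

```bash
python3 to.py 527.4 -257.5 1.5 -235.35
```

```text
t 3.33 pos [ 527.8  -257.48   77.81] heading 124.71 F [ 0.11  0.45 -0.66] M [ 0.11  -0.152  0.007] q [-0.12  0.44 -0.43  0.   -0.7  -0.84] gap mm 88.14 grip 0.0
-> (527.4, -257.5, 1.5, -235.35) d [0.012 0.008 0.357] r [-0.021  0.019  0.012]
```

Close in xy. Go down and grip at 25 N.

Call:
{"method": "apply_moves", "body": {"increments": [{"dx":0,"dy":0,"dz":0.18,"rx":0,"ry":0,"rz":0,"hand":1},{"dx":0,"dy":0,"dz":0.34,"rx":0,"ry":0,"rz":0,"hand":1},{"dx":0,"dy":0,"dz":0.34,"rx":0,"ry":0,"rz":0,"hand":1},{"dx":0,"dy":0,"dz":0.34,"rx":0,"ry":0,"rz":0,"hand":1}]}}

```text
t: 3.67
tool_pos: [0.527, -0.2577, 0.066]
eef_rot: [[-0.823, -0.569, 0.0], [-0.569, 0.823, -0.0], [-0.0, -0.0, -1.0]]
wrist_force: [0.7, -0.2, 0.5]
finger_gap: 0.998
grasp_force: 0.4
```

Call:
{"method": "apply_moves", "body": {"increments": [{"dx":0,"dy":0,"dz":0,"rx":0,"ry":0,"rz":0,"hand":0.6},{"dx":0,"dy":0,"dz":0,"rx":0,"ry":0,"rz":0,"hand":0.6},{"dx":0,"dy":0,"dz":0,"rx":0,"ry":0,"rz":0,"hand":0.6},{"dx":0,"dy":0,"dz":0,"rx":0,"ry":0,"rz":0,"hand":0.6},{"dx":0,"dy":0,"dz":0,"rx":0,"ry":0,"rz":0,"hand":0.6},{"dx":0,"dy":0,"dz":0,"rx":0,"ry":0,"rz":0,"hand":0.6}], "force": 25}}

```text
t: 4.17
tool_pos: [0.5268, -0.2578, 0.066]
eef_rot: [[-0.823, -0.569, 0.0], [-0.569, 0.823, -0.0], [-0.0, -0.0, -1.0]]
wrist_force: [0.8, -1.2, 1.7]
finger_gap: 0.748
grasp_force: 25.0
```

```bash
python3 to.py 527.4 -257.5 100 -235.35
```

```text
t 4.17 pos [ 526.84 -257.84   65.97] heading 124.65 F [ 0.77 -1.24  1.66] M [-0.363 -0.358  0.034] q [-0.12  0.45 -0.44  0.   -0.68 -0.84] gap mm 65.84 grip 25.0
-> (527.4, -257.5, 100.0, -235.35) d [-2.200e-02 -2.000e-03 -3.321e+00] r [-0.002  0.001 -0.   ]
```

The grip is at 65.8 mm, so it holds across the lugs. Lift, then move above the clutch.

Call:
{"method": "apply_moves", "body": {"increments": [{"dx":0,"dy":0,"dz":-1.2,"rx":0,"ry":0,"rz":0,"hand":0.6},{"dx":0,"dy":0,"dz":-2.4,"rx":0,"ry":0,"rz":0,"hand":0.6},{"dx":0,"dy":0,"dz":-3.5,"rx":0,"ry":0,"rz":0,"hand":0.6},{"dx":0,"dy":0,"dz":-3.5,"rx":0,"ry":0,"rz":0,"hand":0.6},{"dx":0,"dy":0,"dz":-3.5,"rx":0,"ry":0,"rz":0,"hand":0.6}]}}

```text
t: 4.58
tool_pos: [0.5275, -0.2578, 0.173]
eef_rot: [[-0.823, -0.568, 0.004], [-0.568, 0.823, -0.0], [-0.003, -0.003, -1.0]]
wrist_force: [-0.6, 0.4, -1.8]
finger_gap: 0.749
grasp_force: 25.0
```

```bash
python3 to.py 480.1 36.6 105 -197.5
```

```text
t 4.58 pos [ 527.54 -257.76  172.98] heading 124.64 F [-0.64  0.42 -1.83] M [ 0.087 -0.056  0.028] q [-0.12  0.32 -0.34 -0.   -0.91 -0.84] gap mm 65.87 grip 25.0
-> (480.1, 36.6, 105.0, -197.5) d [-4.277  8.972  0.07 ] r [-0.04   0.025 -7.571]
```

Call:
{"method": "apply_moves", "body": {"increments": [{"dx":-4.28,"dy":8.97,"dz":0,"rx":0,"ry":0,"rz":-7.57,"hand":0.6},{"dx":-4.28,"dy":8.97,"dz":0,"rx":0,"ry":0,"rz":-7.57,"hand":0.6},{"dx":-4.28,"dy":8.97,"dz":0,"rx":0,"ry":0,"rz":-7.57,"hand":0.6},{"dx":-4.28,"dy":8.97,"dz":0,"rx":0,"ry":0,"rz":-7.57,"hand":0.6},{"dx":-4.28,"dy":8.97,"dz":0,"rx":0,"ry":0,"rz":-7.57,"hand":0.6},{"dx":-4.28,"dy":8.97,"dz":0,"rx":0,"ry":0,"rz":-7.57,"hand":0.6},{"dx":-4.28,"dy":8.97,"dz":0,"rx":0,"ry":0,"rz":-7.57,"hand":0.6},{"dx":-4.28,"dy":8.97,"dz":0,"rx":0,"ry":0,"rz":-7.57,"hand":0.6},{"dx":-4.28,"dy":8.97,"dz":0,"rx":0,"ry":0,"rz":-7.57,"hand":0.6},{"dx":-4.28,"dy":8.97,"dz":0,"rx":0,"ry":0,"rz":-7.57,"hand":0.6},{"dx":-4.28,"dy":8.97,"dz":0,"rx":0,"ry":0,"rz":-7.57,"hand":0.6},{"dx":-4.28,"dy":8.97,"dz":0,"rx":0,"ry":0,"rz":-7.57,"hand":0.6},{"dx":-4.28,"dy":8.97,"dz":0,"rx":0,"ry":0,"rz":-7.57,"hand":0.6},{"dx":-4.28,"dy":8.97,"dz":0,"rx":0,"ry":0,"rz":-7.57,"hand":0.6},{"dx":-4.28,"dy":8.97,"dz":0,"rx":0,"ry":0,"rz":-7.57,"hand":0.6},{"dx":-4.28,"dy":8.97,"dz":0,"rx":0,"ry":0,"rz":-7.57,"hand":0.6}]}}

```text
t: 5.92
tool_pos: [0.4794, 0.0362, 0.1709]
eef_rot: [[-0.302, -0.953, -0.0], [-0.953, 0.302, 0.0], [-0.0, 0.0, -1.0]]
wrist_force: [0.3, -0.2, -0.9]
finger_gap: 0.746
grasp_force: 25.0
```

```bash
python3 to.py 480.1 36.6 50 -197.5
```

```text
t 5.92 pos [479.45  36.17 170.94] heading 162.44 F [ 0.28 -0.23 -0.94] M [ 0.082 -0.117 -0.014] q [ 0.49  0.16 -0.57 -0.   -0.84 -0.79] gap mm 65.68 grip 25.0
-> (480.1, 36.6, 50.0, -197.5) d [-0.02  -0.017  1.845] r [ 0.     0.    -0.011]
```

Call:
{"method": "apply_moves", "body": {"increments": [{"dx":-0.02,"dy":-0.02,"dz":0.7,"rx":0,"ry":0,"rz":0,"hand":0.6},{"dx":-0.02,"dy":-0.02,"dz":1.3,"rx":0,"ry":0,"rz":0,"hand":0.6},{"dx":-0.02,"dy":-0.02,"dz":1.8,"rx":0,"ry":0,"rz":0,"hand":0.6},{"dx":-0.02,"dy":-0.02,"dz":1.8,"rx":0,"ry":0,"rz":0,"hand":0.6},{"dx":-0.02,"dy":-0.02,"dz":1.8,"rx":0,"ry":0,"rz":0,"hand":0.6},{"dx":-0.02,"dy":-0.02,"dz":1.8,"rx":0,"ry":0,"rz":0,"hand":0.6}]}}

```text
t: 6.42
tool_pos: [0.4807, 0.0371, 0.1177]
eef_rot: [[-0.301, -0.954, 0.001], [-0.954, 0.301, 0.0], [-0.0, -0.001, -1.0]]
wrist_force: [-0.3, 0.5, -0.7]
finger_gap: 0.742
grasp_force: 25.0
```

```bash
python3 to.py 480.1 36.6 40 -197.5; python3 - <<'E'
from fit import *
a=[]
for n,(u,v) in dict(top=(262,221),scene=(248,215)).items():
    im=bot.read_camera(n)
    a.append(cv2.resize(im[v-40:v+40,u-40:u+40,::-1],(400,400),interpolation=cv2.INTER_CUBIC))
cv2.imwrite("pics/c1.png",np.hstack(a))
E
```

```text
t 6.42 pos [480.71  37.11 117.71] heading 162.51 F [-0.28  0.54 -0.65] M [ 0.138 -0.119 -0.075] q [ 0.49  0.24 -0.63  0.   -0.7  -0.79] gap mm 65.26 grip 25.0
-> (480.1, 36.6, 40.0, -197.5) d [0.022 0.014 0.404] r [-0.008  0.003  0.002]
```

View pics/c1.png

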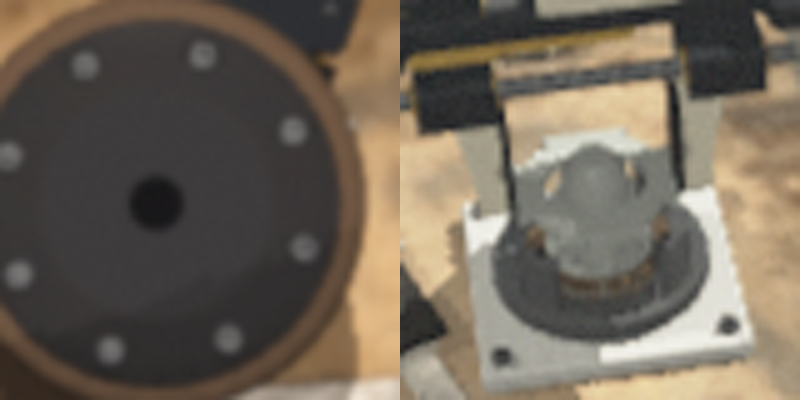

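The scene crop shows the plate held level over the legs, centred on the hub and with the lugs over the slots. The top view is hidden by the wrist. I'll lower it slowly and watch the force.

Call:
{"method": "apply_moves", "body": {"increments": [{"dx":0,"dy":0,"dz":0.12,"rx":0,"ry":0,"rz":0,"hand":0.6},{"dx":0,"dy":0,"dz":0.24,"rx":0,"ry":0,"rz":0,"hand":0.6},{"dx":0,"dy":0,"dz":0.36,"rx":0,"ry":0,"rz":0,"hand":0.6},{"dx":0,"dy":0,"dz":0.36,"rx":0,"ry":0,"rz":0,"hand":0.6},{"dx":0,"dy":0,"dz":0.36,"rx":0,"ry":0,"rz":0,"hand":0.6}]}}

```text
t: 6.93
tool_pos: [0.4796, 0.0367, 0.1057]
eef_rot: [[-0.301, -0.954, -0.001], [-0.954, 0.301, -0.001], [0.001, 0.001, -1.0]]
wrist_force: [-0.0, -2.9, -2.6]
finger_gap: 0.747
grasp_force: 25.0
```

```bash
python3 to.py 480.1 36.6 30 -197.5
```

```text
t 6.93 pos [479.61  36.66 105.68] heading 162.48 F [-0.03 -2.85 -2.58] M [-0.915 -0.046 -0.04 ] q [ 0.49  0.26 -0.64 -0.   -0.67 -0.79] gap mm 65.75 grip 25.0
-> (480.1, 36.6, 30.0, -197.5) d [-0.003 -0.017  0.336] r [ 0.013 -0.012 -0.003]
```

Call:
{"method": "apply_moves", "body": {"increments": [{"dx":0.02,"dy":0,"dz":0.0,"rx":0,"ry":0,"rz":0,"hand":0.6},{"dx":0.02,"dy":0,"dz":0.1,"rx":0,"ry":0,"rz":0,"hand":0.6},{"dx":0.02,"dy":0,"dz":0.2,"rx":0,"ry":0,"rz":0,"hand":0.6},{"dx":0.02,"dy":0,"dz":0.3,"rx":0,"ry":0,"rz":0,"hand":0.6},{"dx":0.02,"dy":0,"dz":0.3,"rx":0,"ry":0,"rz":0,"hand":0.6}]}}

```text
t: 7.35
tool_pos: [0.4798, 0.0365, 0.0965]
eef_rot: [[-0.301, -0.954, -0.001], [-0.954, 0.301, -0.0], [0.0, 0.0, -1.0]]
wrist_force: [-0.8, 0.1, -2.3]
finger_gap: 0.744
grasp_force: 25.0
```

```bash
python3 to.py 480.1 36.6 27 -197.5
```

```text
t 7.35 pos [479.8   36.46  96.51] heading 162.49 F [-0.83  0.08 -2.3 ] M [-0.213  0.054 -0.054] q [ 0.49  0.27 -0.65 -0.   -0.65 -0.79] gap mm 65.46 grip 25.0
-> (480.1, 36.6, 27.0, -197.5) d [-0.008 -0.008  0.13 ] r [ 0.005 -0.002 -0.003]
```

Free of side load, with the underside near z = 30.5. Go down until it touches.

Call:
{"method": "apply_moves", "body": {"increments": [{"dx":0,"dy":0,"dz":0.06,"rx":0,"ry":0,"rz":0,"hand":0.6},{"dx":0,"dy":0,"dz":0.11,"rx":0,"ry":0,"rz":0,"hand":0.6},{"dx":0,"dy":0,"dz":0.13,"rx":0,"ry":0,"rz":0,"hand":0.6},{"dx":0,"dy":0,"dz":0.13,"rx":0,"ry":0,"rz":0,"hand":0.6},{"dx":0,"dy":0,"dz":0.13,"rx":0,"ry":0,"rz":0,"hand":0.6}]}}

```text
t: 7.77
tool_pos: [0.4799, 0.0364, 0.0932]
eef_rot: [[-0.301, -0.954, -0.0], [-0.954, 0.301, -0.0], [0.0, 0.0, -1.0]]
wrist_force: [0.7, -1.9, -2.3]
finger_gap: 0.747
grasp_force: 25.0
```

```bash
python3 to.py 480.1 36.6 26.4 -197.5
```

```text
t 7.77 pos [479.95  36.44  93.17] heading 162.50 F [ 0.73 -1.86 -2.27] M [-0.583 -0.018 -0.031] q [ 0.49  0.28 -0.65 -0.   -0.64 -0.79] gap mm 65.7 grip 25.0
-> (480.1, 36.6, 26.4, -197.5) d [-0.007 -0.003  0.039] r [ 0.001 -0.001 -0.001]
```

Call:
{"method": "apply_moves", "body": {"increments": [{"dx":0.01,"dy":0,"dz":0.03,"rx":0,"ry":0,"rz":0,"hand":0.6},{"dx":0.01,"dy":0,"dz":0.045,"rx":0,"ry":0,"rz":0,"hand":0.6},{"dx":0.01,"dy":0,"dz":0.055,"rx":0,"ry":0,"rz":0,"hand":0.6},{"dx":0.01,"dy":0,"dz":0.055,"rx":0,"ry":0,"rz":0,"hand":0.6}]}}

```text
t: 8.1
tool_pos: [0.4801, 0.0363, 0.0919]
eef_rot: [[-0.301, -0.954, 0.001], [-0.954, 0.301, 0.0], [-0.0, -0.0, -1.0]]
wrist_force: [-1.1, -0.3, 2.6]
finger_gap: 0.75
grasp_force: 25.0
```

```bash
python3 to.py 480.1 36.6 26.4 -197.5
```

```text
t 8.10 pos [480.1   36.33  91.9 ] heading 162.51 F [-1.08 -0.34  2.6 ] M [-0.023  0.465 -0.044] q [ 0.49  0.28 -0.65  0.   -0.64 -0.79] gap mm 65.98 grip 25.0
-> (480.1, 36.6, 26.4, -197.5) d [-0.009  0.003 -0.003] r [-0.005  0.004  0.002]
```

It has seated: Fz went from -2.3 to +2.6 N at an underside of about z = 26. Release with a modest opening and lift.

Call:
{"method": "apply_moves", "body": {"increments": [{"dx":0,"dy":0,"dz":0,"rx":0,"ry":0,"rz":0,"hand":0.86},{"dx":0,"dy":0,"dz":0,"rx":0,"ry":0,"rz":0,"hand":0.86},{"dx":0,"dy":0,"dz":0,"rx":0,"ry":0,"rz":0,"hand":0.86},{"dx":0,"dy":0,"dz":-0.5,"rx":0,"ry":0,"rz":0,"hand":0.86},{"dx":0,"dy":0,"dz":-1.5,"rx":0,"ry":0,"rz":0,"hand":0.86},{"dx":0,"dy":0,"dz":-2.8,"rx":0,"ry":0,"rz":0,"hand":0.86},{"dx":0,"dy":0,"dz":-3.8,"rx":0,"ry":0,"rz":0,"hand":1},{"dx":0,"dy":0,"dz":-3.8,"rx":0,"ry":0,"rz":0,"hand":1},{"dx":0,"dy":0,"dz":-3.8,"rx":0,"ry":0,"rz":0,"hand":1}]}}

```text
t: 8.85
tool_pos: [0.4808, 0.0367, 0.2076]
eef_rot: [[-0.301, -0.954, 0.004], [-0.954, 0.301, 0.002], [-0.003, -0.003, -1.0]]
wrist_force: [0.5, 0.4, -0.5]
finger_gap: 0.983
grasp_force: 0.0
```

```bash
python3 to.py 530.1 227.6 140 -97
```

```text
t 8.85 pos [480.82  36.66 207.63] heading 162.51 F [ 0.48  0.36 -0.53] M [ 0.049 -0.02  -0.025] q [ 0.49  0.11 -0.52  0.   -0.93 -0.79] gap mm 86.54 grip 0.0
-> (530.1, 227.6, 140.0, -97.0) d [-6.564  0.347  0.089] r [-6.3000e-02 -6.0000e-03 -2.0099e+01]
```

Call:
{"method": "apply_moves", "body": {"increments": [{"dx":-6.56,"dy":0.35,"dz":0.1,"rx":0,"ry":0,"rz":-20.1,"hand":1},{"dx":-6.56,"dy":0.35,"dz":0.1,"rx":0,"ry":0,"rz":-20.1,"hand":1},{"dx":-6.56,"dy":0.35,"dz":0.1,"rx":0,"ry":0,"rz":-20.1,"hand":1},{"dx":-6.56,"dy":0.35,"dz":0.1,"rx":0,"ry":0,"rz":-20.1,"hand":1},{"dx":-6.56,"dy":0.35,"dz":0.1,"rx":0,"ry":0,"rz":-20.1,"hand":1},{"dx":-6.56,"dy":0.35,"dz":0.1,"rx":0,"ry":0,"rz":-20.1,"hand":1},{"dx":-6.56,"dy":0.35,"dz":0.1,"rx":0,"ry":0,"rz":-20.1,"hand":1},{"dx":-6.56,"dy":0.35,"dz":0.1,"rx":0,"ry":0,"rz":-20.1,"hand":1},{"dx":-6.56,"dy":0.35,"dz":0.1,"rx":0,"ry":0,"rz":-20.1,"hand":1},{"dx":-6.56,"dy":0.35,"dz":0.1,"rx":0,"ry":0,"rz":-20.1,"hand":1},{"dx":-6.56,"dy":0.35,"dz":0.1,"rx":0,"ry":0,"rz":-20.1,"hand":1},{"dx":-6.56,"dy":0.35,"dz":0.1,"rx":0,"ry":0,"rz":-20.1,"hand":1},{"dx":-6.56,"dy":0.35,"dz":0.1,"rx":0,"ry":0,"rz":-20.1,"hand":1},{"dx":-6.56,"dy":0.35,"dz":0.1,"rx":0,"ry":0,"rz":-20.1,"hand":1},{"dx":-6.56,"dy":0.35,"dz":0.1,"rx":0,"ry":0,"rz":-20.1,"hand":1},{"dx":-6.56,"dy":0.35,"dz":0.1,"rx":0,"ry":0,"rz":-20.1,"hand":1},{"dx":-6.56,"dy":0.35,"dz":0.1,"rx":0,"ry":0,"rz":-20.1,"hand":1},{"dx":-6.56,"dy":0.35,"dz":0.1,"rx":0,"ry":0,"rz":-20.1,"hand":1}]}}

```text
t: 10.35
tool_pos: [0.5289, 0.2269, 0.2022]
eef_rot: [[0.992, -0.125, -0.001], [-0.125, -0.992, -0.0], [-0.001, 0.0, -1.0]]
wrist_force: [-0.1, -0.4, -1.0]
finger_gap: 0.994
grasp_force: 0.0
```

```bash
python3 to.py 530.1 227.6 15 -97
```

```text
t 10.35 pos [528.94 226.93 202.16] heading -97.18 F [-0.12 -0.41 -0.97] M [ 0.011  0.035 -0.072] q [ 0.74  0.27 -0.33 -0.   -0.97  0.7 ] gap mm 87.49 grip 0.0
-> (530.1, 227.6, 15.0, -97.0) d [ 0.038 -0.029  4.052] r [ 0.005  0.006 -0.035]
```

Call:
{"method": "apply_moves", "body": {"increments": [{"dx":0.03,"dy":-0.02,"dz":1.2,"rx":0,"ry":0,"rz":-0.02,"hand":1},{"dx":0.03,"dy":-0.02,"dz":2.4,"rx":0,"ry":0,"rz":-0.02,"hand":1},{"dx":0.03,"dy":-0.02,"dz":3.4,"rx":0,"ry":0,"rz":-0.02,"hand":1},{"dx":0.03,"dy":-0.02,"dz":4.0,"rx":0,"ry":0,"rz":-0.02,"hand":1},{"dx":0.03,"dy":-0.02,"dz":4.0,"rx":0,"ry":0,"rz":-0.02,"hand":1},{"dx":0.03,"dy":-0.02,"dz":4.0,"rx":0,"ry":0,"rz":-0.02,"hand":1},{"dx":0.03,"dy":-0.02,"dz":4.0,"rx":0,"ry":0,"rz":-0.02,"hand":1}]}}

```text
t: 10.93
tool_pos: [0.5308, 0.2281, 0.0838]
eef_rot: [[0.993, -0.12, 0.001], [-0.12, -0.993, 0.001], [0.001, -0.001, -1.0]]
wrist_force: [0.4, 0.3, 0.7]
finger_gap: 1.001
grasp_force: 0.0
```

```bash
python3 to.py 530.1 227.6 1.5 -97
```

```text
t 10.93 pos [530.79 228.06  83.82] heading -96.92 F [0.42 0.3  0.72] M [ 0.077 -0.046  0.032] q [ 0.74  0.42 -0.45  0.   -0.7   0.71] gap mm 88.07 grip 0.0
-> (530.1, 227.6, 1.5, -97.0) d [-0.022  0.018  0.557] r [-0.011 -0.015  0.016]
```

Call:
{"method": "apply_moves", "body": {"increments": [{"dx":-0.01,"dy":0.01,"dz":0.3,"rx":0,"ry":0,"rz":0,"hand":1},{"dx":-0.01,"dy":0.01,"dz":0.53,"rx":0,"ry":0,"rz":0,"hand":1},{"dx":-0.01,"dy":0.01,"dz":0.53,"rx":0,"ry":0,"rz":0,"hand":1},{"dx":-0.01,"dy":0.01,"dz":0.53,"rx":0,"ry":0,"rz":0,"hand":1},{"dx":-0.01,"dy":0.01,"dz":0.53,"rx":0,"ry":0,"rz":0,"hand":0.6},{"dx":-0.01,"dy":0.01,"dz":0.53,"rx":0,"ry":0,"rz":0,"hand":0.6},{"dx":-0.01,"dy":0.01,"dz":0.53,"rx":0,"ry":0,"rz":0,"hand":0.6},{"dx":-0.01,"dy":0.01,"dz":0.53,"rx":0,"ry":0,"rz":0,"hand":0.6},{"dx":-0.01,"dy":0.01,"dz":0.53,"rx":0,"ry":0,"rz":0,"hand":0.6},{"dx":-0.01,"dy":0.01,"dz":0.53,"rx":0,"ry":0,"rz":0,"hand":0.6},{"dx":-0.01,"dy":0.01,"dz":0.53,"rx":0,"ry":0,"rz":0,"hand":0.6}], "force": 25}}

```text
t: 11.85
tool_pos: [0.5297, 0.2272, 0.0669]
eef_rot: [[0.993, -0.12, 0.0], [-0.12, -0.993, 0.0], [0.0, -0.0, -1.0]]
wrist_force: [-0.6, -0.4, 2.0]
finger_gap: 0.702
grasp_force: 25.0
```

```bash
python3 to.py 530.1 227.6 110 -97
```

```text
t 11.85 pos [529.74 227.23  66.86] heading -96.90 F [-0.56 -0.37  1.97] M [-0.187  0.145 -0.01 ] q [ 0.74  0.44 -0.46  0.   -0.67  0.71] gap mm 61.75 grip 25.0
-> (530.1, 227.6, 110.0, -97.0) d [ 0.011 -0.014 -3.625] r [-0.    -0.001  0.02 ]
```

Gripped across 61.75 mm. Lift and carry to the clutch.

Call:
{"method": "apply_moves", "body": {"increments": [{"dx":0,"dy":0,"dz":-1.2,"rx":0,"ry":0,"rz":0,"hand":0.6},{"dx":0,"dy":0,"dz":-2.4,"rx":0,"ry":0,"rz":0,"hand":0.6},{"dx":0,"dy":0,"dz":-3.6,"rx":0,"ry":0,"rz":0,"hand":0.6},{"dx":0,"dy":0,"dz":-3.6,"rx":0,"ry":0,"rz":0,"hand":0.6},{"dx":0,"dy":0,"dz":-3.6,"rx":0,"ry":0,"rz":0,"hand":0.6}]}}

```text
t: 12.27
tool_pos: [0.5305, 0.228, 0.1771]
eef_rot: [[0.993, -0.12, 0.004], [-0.12, -0.993, 0.003], [0.003, -0.004, -1.0]]
wrist_force: [-0.8, 0.1, -1.7]
finger_gap: 0.694
grasp_force: 25.0
```

```bash
python3 to.py 480 37.1 110 -107.6
```

```text
t 12.27 pos [530.53 228.02 177.07] heading -96.90 F [-0.76  0.08 -1.73] M [-0.072  0.141  0.022] q [ 0.74  0.3  -0.36  0.   -0.91  0.71] gap mm 61.1 grip 25.0
-> (480.0, 37.1, 110.0, -107.6) d [-0.908  6.52   0.021] r [-0.047 -0.034  2.141]
```

Call:
{"method": "apply_moves", "body": {"increments": [{"dx":-0.9,"dy":6.52,"dz":0,"rx":0,"ry":0,"rz":2.14,"hand":0.6},{"dx":-0.9,"dy":6.52,"dz":0,"rx":0,"ry":0,"rz":2.14,"hand":0.6},{"dx":-0.9,"dy":6.52,"dz":0,"rx":0,"ry":0,"rz":2.14,"hand":0.6},{"dx":-0.9,"dy":6.52,"dz":0,"rx":0,"ry":0,"rz":2.14,"hand":0.6},{"dx":-0.9,"dy":6.52,"dz":0,"rx":0,"ry":0,"rz":2.14,"hand":0.6},{"dx":-0.9,"dy":6.52,"dz":0,"rx":0,"ry":0,"rz":2.14,"hand":0.6},{"dx":-0.9,"dy":6.52,"dz":0,"rx":0,"ry":0,"rz":2.14,"hand":0.6},{"dx":-0.9,"dy":6.52,"dz":0,"rx":0,"ry":0,"rz":2.14,"hand":0.6},{"dx":-0.9,"dy":6.52,"dz":0,"rx":0,"ry":0,"rz":2.14,"hand":0.6},{"dx":-0.9,"dy":6.52,"dz":0,"rx":0,"ry":0,"rz":2.14,"hand":0.6}]}}

```text
t: 13.1
tool_pos: [0.4796, 0.0371, 0.1743]
eef_rot: [[0.953, -0.301, -0.001], [-0.301, -0.953, -0.0], [-0.0, 0.0, -1.0]]
wrist_force: [0.2, -0.2, -1.3]
finger_gap: 0.703
grasp_force: 25.0
```

```bash
python3 to.py 480 37.1 80 -107.6
```

```text
t 13.10 pos [479.59  37.07 174.29] heading -107.54 F [ 0.23 -0.24 -1.31] M [-0.014 -0.038 -0.013] q [ 0.49  0.16 -0.57 -0.   -0.85  0.78] gap mm 61.85 grip 25.0
-> (480.0, 37.1, 80.0, -107.6) d [ 0.013 -0.005  0.956] r [0.004 0.005 0.012]
```

Call:
{"method": "apply_moves", "body": {"increments": [{"dx":0,"dy":0,"dz":0.5,"rx":0,"ry":0,"rz":0,"hand":0.6},{"dx":0,"dy":0,"dz":0.9,"rx":0,"ry":0,"rz":0,"hand":0.6},{"dx":0,"dy":0,"dz":1.2,"rx":0,"ry":0,"rz":0,"hand":0.6},{"dx":0,"dy":0,"dz":1.4,"rx":0,"ry":0,"rz":0,"hand":0.6},{"dx":0,"dy":0,"dz":1.6,"rx":0,"ry":0,"rz":0,"hand":0.6},{"dx":0,"dy":0,"dz":1.6,"rx":0,"ry":0,"rz":0,"hand":0.6},{"dx":0,"dy":0,"dz":1.6,"rx":0,"ry":0,"rz":0,"hand":0.6}]}}

```text
t: 13.68
tool_pos: [0.4795, 0.0364, 0.1266]
eef_rot: [[0.953, -0.302, -0.0], [-0.302, -0.953, -0.0], [-0.0, 0.0, -1.0]]
wrist_force: [-0.4, 0.1, -1.1]
finger_gap: 0.698
grasp_force: 25.0
```

```bash
python3 to.py 480 37.1 53.3 -107.6;
```

```text
t 13.68 pos [479.5   36.44 126.62] heading -107.58 F [-0.41  0.11 -1.12] M [ 0.038 -0.028  0.018] q [ 0.49  0.22 -0.62  0.   -0.73  0.78] gap mm 61.45 grip 25.0
-> (480.0, 37.1, 53.3, -107.6) d [ 0.009 -0.026  0.257] r [0.005 0.003 0.004]
```

Call:
{"method": "apply_moves", "body": {"increments": [{"dx":0.01,"dy":-0.02,"dz":0.12,"rx":0,"ry":0,"rz":0,"hand":0.6},{"dx":0.01,"dy":-0.02,"dz":0.2,"rx":0,"ry":0,"rz":0,"hand":0.6},{"dx":0.01,"dy":-0.02,"dz":0.26,"rx":0,"ry":0,"rz":0,"hand":0.6},{"dx":0.01,"dy":-0.02,"dz":0.3,"rx":0,"ry":0,"rz":0,"hand":0.6},{"dx":0.01,"dy":-0.02,"dz":0.3,"rx":0,"ry":0,"rz":0,"hand":0.6}]}}

```text
t: 14.1
tool_pos: [0.4797, 0.0367, 0.1175]
eef_rot: [[0.953, -0.303, -0.0], [-0.303, -0.953, -0.0], [-0.0, 0.0, -1.0]]
wrist_force: [0.5, -0.4, -1.8]
finger_gap: 0.704
grasp_force: 25.0
```

```bash
python3 to.py 480 37.1 50 -107.6
```

```text
t 14.10 pos [479.74  36.69 117.53] heading -107.61 F [ 0.5  -0.39 -1.77] M [-0.187 -0.066 -0.007] q [ 0.49  0.24 -0.63 -0.   -0.7   0.78] gap mm 61.91 grip 25.0
-> (480.0, 37.1, 50.0, -107.6) d [ 0.004 -0.016  0.064] r [ 0.001  0.002 -0.003]
```

The underside reads about 50.7 with no contact force, so the teeth may already be in. Continue gently.

Call:
{"method": "apply_moves", "body": {"increments": [{"dx":0,"dy":0,"dz":0.03,"rx":0,"ry":0,"rz":0,"hand":0.6},{"dx":0,"dy":0,"dz":0.06,"rx":0,"ry":0,"rz":0,"hand":0.6},{"dx":0,"dy":0,"dz":0.1,"rx":0,"ry":0,"rz":0,"hand":0.6},{"dx":0,"dy":0,"dz":0.1,"rx":0,"ry":0,"rz":0,"hand":0.6}]}}

```text
t: 14.43
tool_pos: [0.4798, 0.0367, 0.1146]
eef_rot: [[0.953, -0.302, 0.0], [-0.302, -0.953, -0.0], [0.0, 0.0, -1.0]]
wrist_force: [0.3, -1.0, -1.2]
finger_gap: 0.701
grasp_force: 25.0
```

```bash
python3 to.py 480 37.1 45 -107.6
```

```text
t 14.43 pos [479.84  36.75 114.58] heading -107.60 F [ 0.3  -1.03 -1.18] M [-0.389 -0.219  0.005] q [ 0.49  0.24 -0.63  0.   -0.7   0.78] gap mm 61.69 grip 25.0
-> (480.0, 37.1, 45.0, -107.6) d [ 0.001 -0.013  0.133] r [ 0. -0. -0.]
```

Engaged: 4 mm below the spline tops with no axial force and no twist. Lower in stages.

Call:
{"method": "apply_moves", "body": {"increments": [{"dx":0,"dy":0,"dz":0.08,"rx":0,"ry":0,"rz":0,"hand":0.6},{"dx":0,"dy":0,"dz":0.16,"rx":0,"ry":0,"rz":0,"hand":0.6},{"dx":0,"dy":0,"dz":0.24,"rx":0,"ry":0,"rz":0,"hand":0.6},{"dx":0,"dy":0,"dz":0.28,"rx":0,"ry":0,"rz":0,"hand":0.6},{"dx":0,"dy":0,"dz":0.28,"rx":0,"ry":0,"rz":0,"hand":0.6}]}}

```text
t: 14.85
tool_pos: [0.4797, 0.0367, 0.1059]
eef_rot: [[0.953, -0.302, -0.001], [-0.302, -0.953, -0.0], [-0.0, 0.0, -1.0]]
wrist_force: [1.6, -1.2, -1.3]
finger_gap: 0.704
grasp_force: 25.0
```

```bash
python3 to.py 480 37.1 34 -107.6
```

```text
t 14.85 pos [479.7   36.68 105.88] heading -107.61 F [ 1.6  -1.21 -1.29] M [-0.571 -0.263 -0.012] q [ 0.49  0.26 -0.64 -0.   -0.67  0.78] gap mm 61.93 grip 25.0
-> (480.0, 37.1, 34.0, -107.6) d [ 0.006 -0.016  0.209] r [ 0.005  0.005 -0.001]
```

Call:
{"method": "apply_moves", "body": {"increments": [{"dx":0.005,"dy":0,"dz":0.07,"rx":0,"ry":0,"rz":0,"hand":0.6},{"dx":0.005,"dy":0,"dz":0.13,"rx":0,"ry":0,"rz":0,"hand":0.6},{"dx":0.005,"dy":0,"dz":0.18,"rx":0,"ry":0,"rz":0,"hand":0.6},{"dx":0.005,"dy":0,"dz":0.21,"rx":0,"ry":0,"rz":0,"hand":0.6},{"dx":0.005,"dy":0,"dz":0.21,"rx":0,"ry":0,"rz":0,"hand":0.6}]}}

```text
t: 15.27
tool_pos: [0.4799, 0.0367, 0.0998]
eef_rot: [[0.953, -0.302, -0.0], [-0.302, -0.953, -0.0], [-0.0, 0.0, -1.0]]
wrist_force: [0.6, -1.8, -1.5]
finger_gap: 0.704
grasp_force: 25.0
```

```bash
python3 to.py 480 37.1 32.3 -107.6
```

```text
t 15.27 pos [479.93  36.7   99.79] heading -107.60 F [ 0.57 -1.82 -1.54] M [-0.621 -0.316  0.024] q [ 0.49  0.27 -0.65 -0.   -0.66  0.78] gap mm 61.96 grip 25.0
-> (480.0, 37.1, 32.3, -107.6) d [-0.002 -0.013  0.063] r [ 0.002  0.002 -0.001]
```

Tips are at 34.2. Last 2 mm, slowly, to contact.

Call:
{"method": "apply_moves", "body": {"increments": [{"dx":0,"dy":0.01,"dz":0.03,"rx":0,"ry":0,"rz":0,"hand":0.6},{"dx":0,"dy":0.01,"dz":0.05,"rx":0,"ry":0,"rz":0,"hand":0.6},{"dx":0,"dy":0.01,"dz":0.07,"rx":0,"ry":0,"rz":0,"hand":0.6},{"dx":0,"dy":0.01,"dz":0.075,"rx":0,"ry":0,"rz":0,"hand":0.6},{"dx":0,"dy":0.01,"dz":0.075,"rx":0,"ry":0,"rz":0,"hand":0.6}]}}

```text
t: 15.68
tool_pos: [0.4799, 0.0365, 0.0978]
eef_rot: [[0.953, -0.302, 0.0], [-0.302, -0.953, 0.0], [0.0, -0.0, -1.0]]
wrist_force: [-0.7, 0.5, 1.6]
finger_gap: 0.698
grasp_force: 25.0
```

```bash
python3 to.py 480 37.1 32.3 -107.6
```

```text
t 15.68 pos [479.91  36.55  97.84] heading -107.60 F [-0.74  0.45  1.64] M [ 0.028  0.193 -0.099] q [ 0.49  0.27 -0.65 -0.   -0.65  0.78] gap mm 61.39 grip 25.0
-> (480.0, 37.1, 32.3, -107.6) d [-0.003 -0.018 -0.002] r [-0.002 -0.001  0.001]
```

Contact (+3 N) comes exactly at underside z = 31.0, so the disc is home. Release, lift and check.

Call:
{"method": "apply_moves", "body": {"increments": [{"dx":0,"dy":0,"dz":0,"rx":0,"ry":0,"rz":0,"hand":0.82},{"dx":0,"dy":0,"dz":0,"rx":0,"ry":0,"rz":0,"hand":0.82},{"dx":0,"dy":0,"dz":0,"rx":0,"ry":0,"rz":0,"hand":0.82},{"dx":0,"dy":0,"dz":-0.5,"rx":0,"ry":0,"rz":0,"hand":0.82},{"dx":0,"dy":0,"dz":-1.5,"rx":0,"ry":0,"rz":0,"hand":0.82},{"dx":0,"dy":0,"dz":-2.8,"rx":0,"ry":0,"rz":0,"hand":0.82},{"dx":0,"dy":0,"dz":-4.0,"rx":0,"ry":0,"rz":0,"hand":0.82},{"dx":0,"dy":2,"dz":-5.0,"rx":0,"ry":0,"rz":0,"hand":0.82},{"dx":0,"dy":6,"dz":-5.0,"rx":0,"ry":0,"rz":0,"hand":0.82},{"dx":0,"dy":8,"dz":-5.0,"rx":0,"ry":0,"rz":0,"hand":0.82},{"dx":0,"dy":8,"dz":-5.0,"rx":0,"ry":0,"rz":0,"hand":0.82},{"dx":0,"dy":8,"dz":-5.0,"rx":0,"ry":0,"rz":0,"hand":0.82},{"dx":0,"dy":8,"dz":-5.0,"rx":0,"ry":0,"rz":0,"hand":0.82},{"dx":0,"dy":8,"dz":-5.0,"rx":0,"ry":0,"rz":0,"hand":0.82},{"dx":0,"dy":8,"dz":-5.0,"rx":0,"ry":0,"rz":0,"hand":0.82}]}}

```text
t: 16.93
tool_pos: [0.4064, -0.1941, 0.2479]
eef_rot: [[0.952, -0.307, 0.0], [-0.307, -0.952, 0.0], [0.0, -0.0, -1.0]]
wrist_force: [0.5, 0.5, -0.3]
finger_gap: 0.822
grasp_force: 0.0
```

```bash
python3 to.py; python3 - <<'E'
from fit import *
a=[]
for n,(u,v) in dict(top=(262,221),scene=(248,225)).items():
    im=bot.read_camera(n)
    a.append(cv2.resize(im[v-36:v+36,u-36:u+36,::-1],(400,400),interpolation=cv2.INTER_CUBIC))
cv2.imwrite("pics/c2.png",np.hstack(a))
E
```

```text
t 16.93 pos [ 406.44 -194.06  247.86] heading -107.85 F [ 0.5   0.45 -0.32] M [ 0.022 -0.064 -0.017] q [-0.01  0.02 -0.53 -0.   -1.03  1.26] gap mm 72.31 grip 0.0
```

View pics/c2.png

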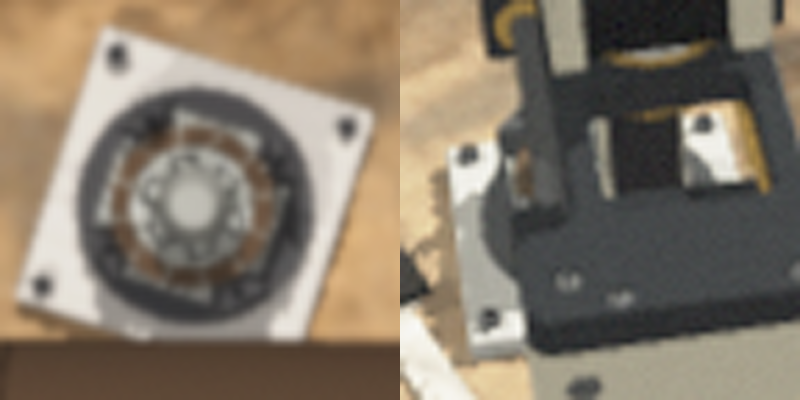

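The top crop shows the separator's four lugs in the slots and the friction disc concentric on top of it with its teeth in. The arm hides the scene view, but the contact heights (26 and 31 mm) confirm both plates are seated. Handing in.

```bash
python3 -c "
from rig import bot
print(bot.job_done())"
```

```text
the job is handed in; nothing more can be done
None
```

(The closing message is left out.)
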